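# Knock a tile out of its die with the mallet

### The arm

A 6-joint arm with a two-finger parallel gripper is mounted at the origin on the work surface. World frame = base frame: x ahead of the robot, y to its left, z up, the work surface at z = 0. Lengths are in m, angles in rad, forces in N, time in s.
With the tool pointing down it reaches from about 0.375 to 0.9 m from the base axis. Payload 3.1 kg.
Tool frame: the origin (TCP) lies where the fingers leave the gripper's body, on its centre line; the fingertips stand manip.tip_reach ahead of it and the grasp point (between the pads) lies 54 mm ahead of it (manip.tip_reach is the distance from the TCP to the fingertips, in m); z points along the fingers, y is the direction in which the jaws open and shut (so a half turn about z gives the same grasp; the last joint's range is limited). The gripper opens to 85 mm and grips with 20 to 120 N. Pads are 22 mm wide; open, the fingers measure 114 mm over their backs; the gripper's body (76 mm by 85 mm) begins 54 mm behind the grasp point. The pads swing forward as they close: fully open they stand 13 mm farther back than shut.
Start: joints at [1.087, 0.527, 1.433, -0, 1.181, -0.178], TCP at [0.188, 0.596, 0.304] pointing down, gripper open.
Joint ranges: [-3.08, 3.08], [-0.75, 2.2], [0.22, 2.44], [-1.43, 4.57], [0, 2.65], [-2.85, 2.85]. Speed limits (rad/s): [2.79, 2.79, 3.14, 3.14, 3.14, 3.14].

### API

Orientations are given as a unit quaternion [x, y, z, w].
In Python, from station import manip, cams, order gives the robot as it stands. The module is installed in compiled form; this text tells all that it offers.
- The arm moves only by the tool drive_tool, never from a script. Its arguments are lists of equal length, an entry for each row: "linear": the shift along the tool's x, y, z in mm, a list of three; "rot": the turn, a rotation vector about the tool's x, y, z in degrees, a list of three; "hand": the finger opening in mm, from 0 to 85.4. A call has 1 to 20 rows; each row shifts and turns the pose as measured when the row begins, along the tool's axes as they then stand; what a row does not reach is not made up. A row lasts 1/12 s, in which the tool goes at most 41.7 mm and 7.16 degrees, less where a joint would pass 70% of its speed; a pose out of reach is approached as far as the arm can. A call with a gripper value outside its range is refused whole. The fingers move at their own pace and stop on an object; "force" is the grip in N (left out, the last holds). Time passes only in rows, so rows that do not move let the fingers close. It gives the time, the measured TCP pose, the force and the opening at its end, in the units of the state.
- manip.sense(): the state, without advancing time (a new reading comes with each control period).
- cams.snapshot(name): name is "scene" or "top"; returns the picture (420x560x3 uint8, red, green, blue); there is no depth.
- cams.camera_model(name): a dict with "vfov" (degrees; the focal length in pixels is half the picture's height over the tangent of half this angle, whatever the lens; pixels are square), "cx", "cy" (the principal point, pixels), "rvec" (rotation vector, rad) and "tvec" (3), from world to camera coordinates, as OpenCV has them. Camera axes: x right, y down, z forward; pixel columns grow to the right and rows downward; lengths in m; the calibration is good to about 2 mm. A picture is of the moment at which its call begins. camera_model takes no time and is no camera call.
- order.sign_off(): hands the job in, once; it reports no verdict.
Trained networks look in the newest picture that a camera, given by its name, has taken for a name from the list of things; names that differ only in an ending like _2 or _b are one class to them, and where a whole thing is asked for, a point or a joint stands for the part that bears it (a point fixed in the world has none). Each returns a list of dicts, best first, with "score" (0 to 1); they miss things now and then, are a little off and sometimes report something else, mostly with a low value. They report only what shows in the picture. A call takes as long as a camera call. They do not tell look-alikes from the thing itself.
- cams.regions_of(label, camera): "pixels" (420x560 bool, what is visible of it) and "rect" ([left, top, right, bottom] in pixels, round what is visible of it).
- cams.spot_point(label, camera): "at" ([column, row] in pixels: a listed point, or the origin of a listed thing).
The state is a dict: "t": time; "q": joint angles; "qd": joint speeds; "tau": joint torques, N m; "tcp_pos": TCP position; "tool_rot": TCP orientation; "force": force on the tool from outside, world axes, zero at the start; "ft_torque": the same for the moment, N m; "finger_gap": opening from 0.0 (shut) to 1.0 (fully open).
Only numpy, scipy, OpenCV 4.12 (cv2) and the standard library are available. Lean on these libraries where they do the work, as an engineer would, in place of code of your own. Each camera call takes 0.05 s, during which the arm holds its last target. There are 200 camera calls.

### The job

Take the mallet by its handle and strike the red knock-out peg of the tile die briskly, without slamming it, until the peg snaps fully home and stays down, so that the stuck tile pops up out of its pocket. Stand the mallet back on the bench on its face as it stood, then take the raised tile and set it down, glazed side up, flat and wholly on the ware board in the free space beside the finished tile. Do not drop the mallet or the tile, and leave everything else where it is.

Things in the scene. Friction and masses are not known exactly. Their poses are not given: they have to be found in the camera images.
- die: Tile die, fixed: green block 200 (x) x 110 (y) x 40 mm high, origin at the centre of its underside. Tile flush in a 63 mm pocket at x = -40 mm, y = 0. At x = +60 mm, y = 0 the knock-out peg stands in a steel collar; its red cap (disc 30 mm across) is screwed up differently each time: its top is 76 to 106 mm above the bench. Pushing the peg down lifts the tile as much.
- peg (a joint): How far the knock-out peg is pushed down, m: 0 up, 0.014 fully home. An over-centre spring resists with about 12 N at first and throws it back up unless it is driven past about 0.008, after which it snaps home and stays.
- tile: The stuck tile: terracotta, 60 x 60 x 10 mm, blue glazed square on top; origin at the centre of its underside, sides along x and y, z up (glazed side). It starts flush in the pocket; with the peg home its underside is 4 mm above the block's top.
- mallet: Black rubber mallet, 0.3 kg, standing on one face: an upright round head 54 mm across and 70 mm high with a steel band; origin at the centre of its lower face, z up. The wooden handle runs level along -x from the head to x = -144 mm, centred 35 mm above the lower face, 22 mm wide (y) and 30 mm high.
- mallet_grip (a point): Place to grip the mallet: on the handle's centreline, 50 mm from the head's axis and 35 mm above the lower face.
- board: Ware board, fixed: light wood, 240 (x) x 120 (y) x 15 mm high; origin at the centre of its underside, top at 15 mm. The finished tile lies near its +x end; the -x half is free.
- done_tile: Finished tile on the board, white glazed, 60 x 60 x 10 mm; origin at the centre of its underside. Leave it alone.
- jar: Green glass jar, 72 mm across, 85 mm high; origin under its centre. Leave alone.
- brush_pot: Blue pot of brushes, 84 mm across, about 150 mm high in all; origin under its centre. Leave alone.
- bowl: Blue ceramic bowl, 130 mm across, 55 mm high; origin under its centre. Leave alone.
- cup: Terracotta cup, 72 mm across, 75 mm high; origin under its centre. Leave alone.
- rib: Flat wooden potter's rib, 24 x 90 x 6 mm, lying on the bench; origin under its centre. Leave alone.
Not all that is in view belongs to the job. Leave any black, green or yellow look-alike of the tile alone.

How it is judged:
By the outcome, as a careful person would: the job done as asked, in the order asked, and still so for the second after the job is handed in, with the robot touching nothing.
It also fails if it takes over 58 s, if anything falls off the work surface, if the arm or the gripper's body presses on something with over 40 N, if the wrist force passes 120 N, or if a joint passes its speed limit or range.

## Working session

There is one attempt and no reset: what is moved stays moved. The work goes in short steps, Python scripts to look and compute and a tool call to move; the robot and the scene stay as the last step left them, time stands still between calls to the robot, and variables do not carry over. Pictures are saved under pics/ and viewed, about 8 in all and at most 12, crops included, and the job is handed in when it is done.

Besides the shell and the picture viewer there is one more tool, called after "Call:" as name(argument=value, ...) on one line, values as JSON. drive_tool: Moves the arm, as the interface text tells. Its arguments: {"type":"object","properties":{"linear":{"type":"array","items":{"type":"array","items":{"type":"number"}}},"rot":{"type":"array","items":{"type":"array","items":{"type":"number"}}},"hand":{"type":"array","items":{"type":"number"}},"force":{"type":"number"}},"required":["linear","rot","hand"]}

```bash
mkdir -p pics
cat > h.py <<'E'
import numpy as np, cv2
from scipy.spatial.transform import Rotation as R
from station import manip, cams, order
def K(n):
    m=cams.camera_model(n); f=210/np.tan(np.radians(m['vfov'])/2)
    return m,np.array([[f,0,m['cx']],[0,f,m['cy']],[0,0,1]])
def proj(n,P):
    m,k=K(n); p=cv2.projectPoints(np.array(P,float).reshape(-1,3),np.array(m['rvec'],float),np.array(m['tvec'],float),k,None)[0]
    return p.reshape(-1,2)
def back(n,uv,z):
    m,k=K(n); Rm=cv2.Rodrigues(np.array(m['rvec'],float))[0]; t=np.array(m['tvec'],float).ravel()
    d=Rm.T@np.linalg.inv(k)@np.array([uv[0],uv[1],1.]); c=-Rm.T@t
    return c+d*(z-c[2])/d[2]
def snap(n,f):
    im=cams.snapshot(n); cv2.imwrite('pics/'+f,cv2.cvtColor(im,cv2.COLOR_RGB2BGR)); return im
E
python3 - <<'E'
from h import *
a=snap('scene','s0.png'); b=snap('top','t0.png')
for c in ('top','scene'):
    m,k=K(c); print(c,k[0,0],m, 'campos',-cv2.Rodrigues(np.array(m['rvec']))[0].T@np.array(m['tvec']))
    for l,z in [('die',0),('peg',.09),('tile',.03),('mallet',0),('mallet_grip',.035),('board',0),('done_tile',.015)]:
        try:
            for d in cams.spot_point(l,c)[:2]: print(l,np.round(d['score'],2),np.round(d['at'],1),np.round(back(c,d['at'],z),3))
        except Exception as e: print(l,e)
print(manip.sense(),manip.tip_reach)
E
```

```text
top 512.142944453976 {'vfov': 44.591356038101466, 'cx': 278.66143218246617, 'cy': 211.9813824318312, 'rvec': array([ 2.10647683, -2.13432977,  0.20259062]), 'tvec': array([0.02168846, 0.56351947, 1.42033363])} campos [0.2831409  0.01468772 1.50166165]
peg it knows: board, bowl, brush_pot, cup, die, done_tile, jar, mallet, mallet_grip, rib, tile
tile 0.86 [295.7 226.3] [ 0.525 -0.035  0.03 ]
tile 0.83 [343.7 280.5] [ 0.367 -0.169  0.03 ]
mallet 0.92 [179.5 223.7] [0.543 0.31  0.   ]
mallet_grip 0.58 [183.6 239.8] [0.489 0.29  0.035]
mallet_grip 0.4 [265.6 142. ] [0.782 0.051 0.035]
board 0.8 [385.7 227.3] [ 0.524 -0.303  0.   ]
done_tile 0.85 [388.2 200.4] [ 0.602 -0.311  0.015]
done_tile 0.21 [298.8 276.6] [ 0.381 -0.041  0.015]
scene 383.787811909792 {'vfov': 57.3729604559173, 'cx': 276.3842924275169, 'cy': 208.18473693244937, 'rvec': array([ 1.81724537,  1.6301458 , -0.67692693]), 'tvec': array([-0.07526767, -0.34480701,  1.637391  ])} campos [ 1.41930138 -0.10686259  0.88304607]
die 0.59 [270.2 218.3] [ 0.548 -0.009  0.   ]
peg it knows: board, bowl, brush_pot, cup, die, done_tile
[... 284 characters left out ...]
0.63 [254.6 189.8] [ 0.42  -0.049  0.015]
{'t': 0.7, 'q': array([ 1.08652597e+00,  5.27422671e-01,  1.43268044e+00, -9.56517642e-07,
        1.18143247e+00, -1.78487145e-01]), 'qd': array([ 0.00057773,  0.00183732,  0.00010579, -0.00084756,  0.00043365,
        0.00043997]), 'tau': array([ 1.47642327e-04, -4.42167199e+01, -1.78387016e+01, -2.18860905e-04,
        6.66445667e-04,  3.03941832e-06]), 'tcp_pos': array([0.18810395, 0.59599829, 0.3039642 ]), 'tool_rot': array([1.52296463e-01, 9.88334856e-01, 2.68435515e-05, 9.70388056e-06]), 'force': array([-0.16020384,  0.1692468 ,  0.59405223]), 'ft_torque': array([ 0.02996032,  0.00933293, -0.02375583]), 'finger_gap': 1.0015717671665112} 0.0726
```

```bash
cd pics; python3 -c "
import cv2,numpy as np
cv2.imwrite('both.png',cv2.resize(np.vstack([cv2.imread('s0.png'),cv2.imread('t0.png')]),None,fx=.7,fy=.7))"
```

```text
(no output)
```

View pics/t0.png

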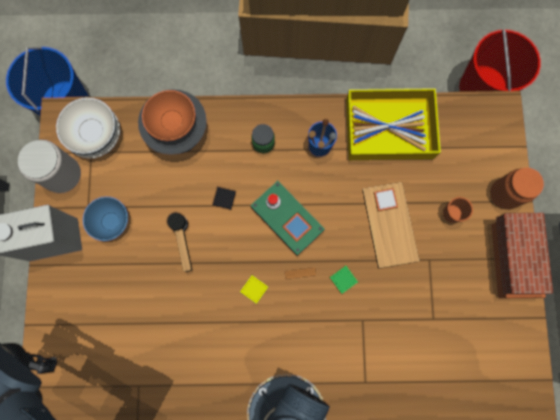

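View pics/s0.png

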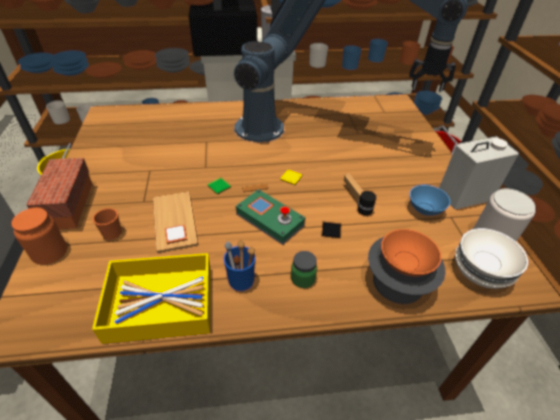

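The top view shows the die near (287,218) with its red peg at (273,200) and its tile at (297,227). The mallet head is at (177,221) with the handle running to (186,270), and the board is at (391,225) with the white tile at (386,200). The black, yellow and green squares are decoys. Next I'll measure these by colour and region.

```bash
cat > m.py <<'E'
from h import *
def hsv(f): return cv2.cvtColor(cv2.imread('pics/'+f),cv2.COLOR_BGR2HSV).astype(int)
def win(m,x0,y0,x1,y1):
    o=np.zeros_like(m); o[y0:y1,x0:x1]=m[y0:y1,x0:x1]; return o
def cen(m): ys,xs=np.nonzero(m); return np.array([xs.mean(),ys.mean()]),len(xs)
def tri(u,v):
    P=[]
    for c in('top','scene'):
        m,k=K(c); P.append(k@np.c_[cv2.Rodrigues(np.array(m['rvec']))[0],np.array(m['tvec'])])
    X=cv2.triangulatePoints(P[0],P[1],u,v).ravel(); return X[:3]/X[3]
E
python3 - <<'E'
from m import *
T,S=hsv('t0.png'),hsv('s0.png')
red=lambda A:((A[...,0]<6)|(A[...,0]>172))&(A[...,1]>170)&(A[...,2]>90)
rt,n=cen(win(red(T),262,190,285,212)); rs,n2=cen(win(red(S),275,200,295,224))
print('red',rt,n,rs,n2,tri(rt,rs))
bl=lambda A:(A[...,0]>95)&(A[...,0]<125)&(A[...,1]>70)
bt,n=cen(win(bl(T),275,205,325,250)); bs,n2=cen(win(bl(S),245,190,275,222))
print('tile',bt,n,bs,n2,tri(bt,bs),back('top',bt,.04),back('scene',bs,.04))
for c,l in (('top','die'),('top','board'),('top','mallet'),('top','done_tile'),('scene','mallet')):
    if l in('die','mallet','board','done_tile'):
        pass
    if c=='scene': cams.snapshot('scene')
    elif l=='die': cams.snapshot('top')
    for d in cams.regions_of(l,c)[:1]:
        m=d['pixels'].astype(np.uint8); np.save(f'{l}_{c}.npy',m)
        cn=max(cv2.findContours(m,0,2)[0],key=cv2.contourArea)
        z={'die':.04,'board':.015,'mallet':.04,'done_tile':.025}[l]
        box=cv2.boxPoints(cv2.minAreaRect(cn)); print(c,l,round(d['score'],2),d['rect'],'\n',np.round([back(c,p,z)[:2] for p in box],3).tolist())
# mallet by colour
for n,A,w in (('top',T,(160,205,200,280)),('scene',S,(340,170,385,222))):
    blk=win((A[...,2]<70),*w); print(n,'black',cen(blk))
m=np.load('mallet_top.npy'); hd=win(m&(T[...,2]>90)&(T[...,1]>60),165,236,200,280); 
ys,xs=np.nonzero(hd); pts=np.array([back('top',(x,y),.045)[:2] for x,y in zip(xs,ys)])
c=pts.mean(0); u,s,v=np.linalg.svd(pts-c); print('handle c',c,'dir',v[0],len(xs), 'range',((pts-c)@v[0]).min(),((pts-c)@v[0]).max())
def up(f,x0,y0,x1,y1): return cv2.resize(cv2.imread('pics/'+f)[y0:y1,x0:x1],(400,300),interpolation=2)
cv2.imwrite('pics/crop.png',np.vstack([np.hstack([up('t0.png',150,200,230,260),up('t0.png',240,175,330,260)]),np.hstack([up('s0.png',335,165,395,225),up('s0.png',230,180,310,245)])]))
E
```

```text
red [272.54237288 198.71186441] 59 [284.5 210. ] 50 [0.59712839 0.03042132 0.0807005 ]
tile [296.54587156 226.5412844 ] 218 [260.20192308 205.03846154] 104 [ 0.52318822 -0.03747354  0.03815064] [ 0.5229338  -0.03686438  0.04      ] [ 0.52503825 -0.0385892   0.04      ]
top die 0.97 [251.4, 182.4, 324.5, 256.0] 
 [[0.585, 0.102], [0.667, 0.017], [0.516, -0.119], [0.438, -0.034]]
top board 0.79 [362.5, 182.7, 421.7, 272.9] 
 [[0.64, -0.229], [0.667, -0.354], [0.422, -0.393], [0.397, -0.271]]
top mallet 0.81 [168.9, 212.9, 193.4, 269.6] 
 [[0.561, 0.35], [0.582, 0.294], [0.417, 0.231], [0.397, 0.287]]
top done_tile 0.93 [373.8, 184.9, 396.9, 213.0] 
 [[0.627, -0.265], [0.642, -0.326], [0.581, -0.337], [0.566, -0.276]]
scene mallet 0.86 [342.9, 175.7, 375.6, 216.6] 
 [[0.407, 0.258], [0.361, 0.344], [0.582, 0.346], [0.616, 0.269]]
top black (array([177.00784314, 221.65882353]), 255)
scene black (array([366.02572347, 202.8585209 ]), 311)
handle c [0.45185828 0.28738665] dir [-0.96743278 -0.25312804] 364 range -0.05229622485436579 0.05234975859904663
```

View pics/crop.png

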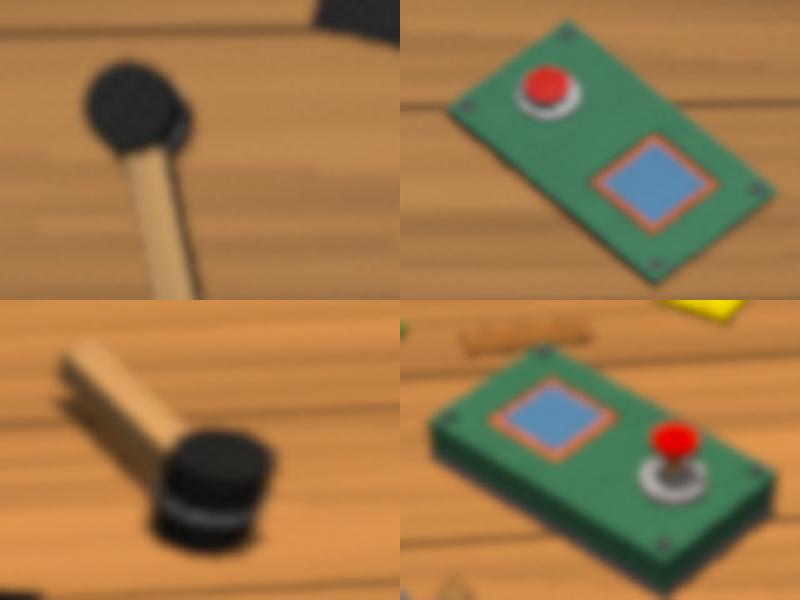

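The top crops show the mallet head disc centred near (176.4,221.6). The peg cap is tilted only by perspective, standing a bit over 40 mm above the block.

Run:
```python
from m import *
S=hsv('s0.png');T=hsv('t0.png')
h=back('top',(176.4,221.6),.07); d=np.array([.9674,.2531])
c=np.array([.4519,.2874]);print('head',h,'lateral off handle line',np.cross(d,h[:2]-c),'along',d@(h[:2]-c))
g=h[:2]-.05*d; print('grip',g)
# scene view overlay check: project head circles and handle box
def circ(p,r,z): a=np.linspace(0,2*np.pi,40); return np.c_[p[0]+r*np.cos(a),p[1]+r*np.sin(a),0*a+z]
im={c:cv2.resize(cv2.imread(f'pics/{c[0]}0.png'),None,fx=4,fy=4,interpolation=2) for c in('top','scene')}
def draw(P,col=(255,255,0)):
    for c in im: cv2.polylines(im[c],[np.int32(np.round((proj(c,P)+.5)*4))],True,col,1)
draw(circ(h,.027,.07)); draw(circ(h,.027,0))
n=np.array([-d[1],d[0]])
draw([[*(h[:2]+a*d+b*n),.05] for a,b in((-.027,.011),(-.144,.011),(-.144,-.011),(-.027,-.011))])
y=np.radians(42.7);e=np.array([np.cos(y),np.sin(y)]);f=np.array([-e[1],e[0]]);o=np.array([.5515,-.0085])
draw([[*(o+a*e+b*f),.04] for a,b in((.1,.055),(-.1,.055),(-.1,-.055),(.1,-.055))])
draw([[*(o+(a-.04)*e+b*f),.04] for a,b in((.03,.03),(-.03,.03),(-.03,-.03),(.03,-.03))])
for z,col in((.080,(0,255,0)),(.086,(255,255,255))): draw(circ(o+.06*e,.015,z),col)
q=lambda c,x0,y0,x1,y1: cv2.resize(im[c][y0*4:y1*4,x0*4:x1*4],(400,300))
cv2.imwrite('pics/ov.png',np.vstack([np.hstack([q('top',150,205,230,275),q('top',240,175,330,260)]),np.hstack([q('scene',335,165,395,225),q('scene',230,180,310,245)])]))
```

```text
head [0.53674903 0.30488513 0.07      ] lateral off handle line -0.004560178670388094 along 0.08650843928834387
grip [0.48837903 0.29223013]<stdin>:4: DeprecationWarning: Arrays of 2-dimensional vectors are deprecated. Use arrays of 3-dimensional vectors instead. (deprecated in NumPy 2.0)
```

View pics/ov.png

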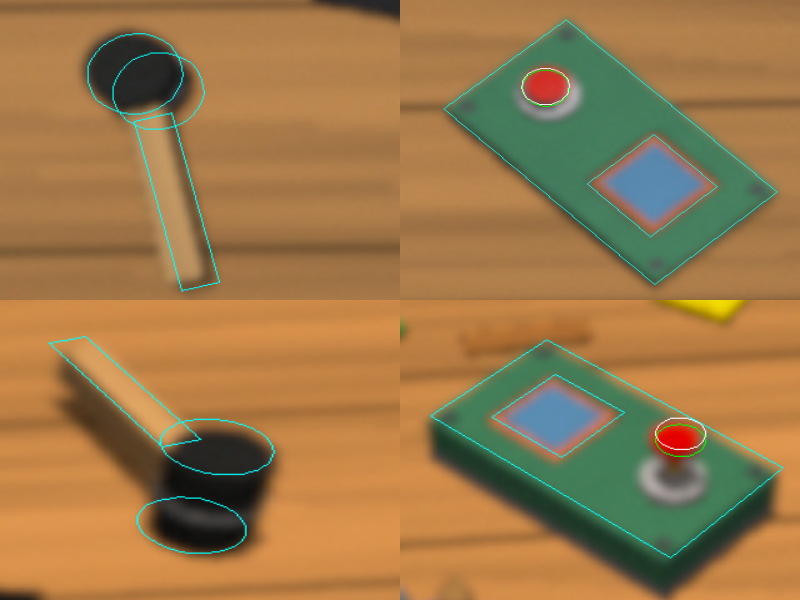

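Call:
drive_tool(linear=[[0, 0, 0], [0, 0, 0], [0, 0, 0], [0, 0, 0], [-17, -25, 9], [-17, -25, 9], [-17, -25, 9], [-17, -25, 9], [-17, -25, 9], [-17, -25, 9], [-17, -25, 9], [-17, -25, 9], [-17, -25, 9], [-17, -25, 9], [-17, -25, 9], [-17, -25, 9], [-17, -25, 9], [-17, -25, 9]], rot=[[0, 0, -7.1], [0, 0, -7.1], [0, 0, -7.1], [0, 0, -7.1], [0, 0, 0], [0, 0, 0], [0, 0, 0], [0, 0, 0], [0, 0, 0], [0, 0, 0], [0, 0, 0], [0, 0, 0], [0, 0, 0], [0, 0, 0], [0, 0, 0], [0, 0, 0], [0, 0, 0], [0, 0, 0]], hand=[70, 70, 70, 70, 70, 70, 70, 70, 70, 70, 70, 70, 70, 70, 70, 70, 70, 70], force=120)

```text
t: 2.55
tcp_pos: [0.5044, 0.2992, 0.1759]
tool_rot: [-0.109, 0.994, 0.007, 0.005]
force: [0.1, 0.4, 1.2]
finger_gap: 0.82
```

```bash
cat >> h.py <<'E'
def go(p,yaw):
    """tool-frame mm and z-deg to reach TCP p with tool y bearing yaw(deg), tool down"""
    s=manip.sense(); r=R.from_quat(s['tool_rot']); M=r.as_matrix()
    a=np.degrees(np.arctan2(M[1,1],M[0,1])); y=np.radians(yaw)
    G=np.c_[[np.sin(y),-np.cos(y),0],[np.cos(y),np.sin(y),0],[0,0,-1]]
    dv=np.array(p)-s['tcp_pos']
    print('t',round(s['t'],2),'tcp',np.round(s['tcp_pos'],4),'ybear',round(a,2),'gap',round(s['finger_gap'],3),'F',np.round(s['force'],1))
    print(' shift now-axes mm',np.round(M.T@dv*1e3,1),'| after-turn axes',np.round(G.T@dv*1e3,1),'| rotvec deg',np.round(np.degrees((r.inv()*R.from_matrix(G)).as_rotvec()),2))
E
python3 - <<'E'
from h import *
go([.4877,.2951,.089],101.3)
snap('top','t1.png')
snap('scene','s1.png')
q=lambda f,x0,y0,x1,y1: cv2.resize(cv2.imread('pics/'+f)[y0:y1,x0:x1],(400,400),interpolation=2)
cv2.imwrite('pics/c1.png',np.hstack([q('t1.png',140,200,220,280),q('s1.png',320,140,400,220)]))
E
```

```text
t 2.55 tcp [0.5044 0.2992 0.1759] ybear 102.48 gap 0.82 F [0.1 0.4 1.2]Traceback (most recent call last):
  File "<stdin>", line 2, in <module>
  File "h.py", line 23, in go
    print(' shift now-axes mm',np.round(M.T@dv*1e3,1),'| after-turn axes',np.round(G.T@dv*1e3,1),'| rotvec deg',np.round(np.degrees((r.inv()*R.from_matrix(G)).as_rotvec()),2))
                                                                                                                                             ~~~~~~~~~~~~~^^^
  File "scipy/spatial/transform/_rotation.pyx", line 1143, in scipy.spatial.transform._rotation.Rotation.from_matrix
ValueError: Non-positive determinant (left-handed or null coordinate frame) in rotation matrix 0: [[ 0.98061466 -0.19594614  0.        ]
 [ 0.19594614  0.98061466  0.        ]
 [ 0.          0.         -1.        ]].
```

```bash
sed -i 's/\[np.sin(y),-np.cos(y),0\]/[-np.sin(y),np.cos(y),0]/' h.py
python3 - <<'E'
from h import *
go([.4877,.2951,.089],101.3)
snap('top','t1.png')
snap('scene','s1.png')
q=lambda f,x0,y0,x1,y1: cv2.resize(cv2.imread('pics/'+f)[y0:y1,x0:x1],(400,400),interpolation=2)
cv2.imwrite('pics/c1.png',np.hstack([q('t1.png',140,200,220,280),q('s1.png',320,140,400,220)]))
E
```

```text
t 2.55 tcp [0.5044 0.2992 0.1759] ybear 102.48 gap 0.82 F [0.1 0.4 1.2]
 shift now-axes mm [18.2 -1.4 86.7] | after-turn axes [17.2 -0.7 86.9] | rotvec deg [0.7  0.65 1.18]
```

View pics/c1.png

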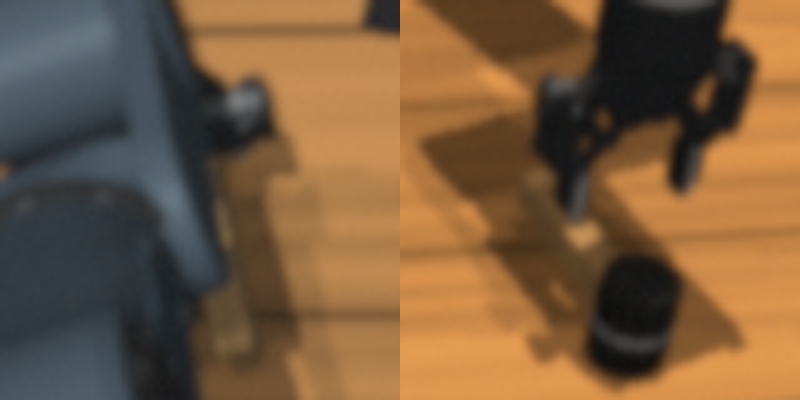

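The gripper hangs over the handle with the head ahead of it (scene crop, head at about (635,315)). I'll correct the position, then descend.

Call:
drive_tool(linear=[[18, -1, 10], [0, 0, 20], [0, 0, 20], [0, 0, 15], [0, 0, 0]], rot=[[0.7, 0.65, 1.2], [0, 0, 0], [0, 0, 0], [0, 0, 0], [0, 0, 0]], hand=[70, 70, 70, 70, 70])

```text
t: 3.07
tcp_pos: [0.4914, 0.2928, 0.1098]
tool_rot: [-0.093, 0.996, 0.0, 0.003]
force: [-0.6, -0.3, 0.3]
finger_gap: 0.82
```

Run:
```python
from h import *
go([.4877,.2951,.089],101.3)
```

```text
t 3.07 tcp [0.4914 0.2928 0.1098] ybear 100.64 gap 0.82 F [-0.6 -0.3  0.3]
 shift now-axes mm [ 3.3  2.9 20.8] | after-turn axes [ 3.2  2.9 20.8] | rotvec deg [ 0.02  0.31 -0.66]
```

Call:
drive_tool(linear=[[3, 3, 10], [0, 0, 10], [0, 0, 1], [0, 0, 0], [0, 0, 0], [0, 0, 0], [0, 0, 0], [0, 0, 0], [0, 0, 0]], rot=[[0, 0.3, -0.6], [0, 0, 0], [0, 0, 0], [0, 0, 0], [0, 0, 0], [0, 0, 0], [0, 0, 0], [0, 0, 0], [0, 0, 0]], hand=[70, 70, 70, 15, 15, 15, 15, 15, 15], force=25)

```text
t: 3.82
tcp_pos: [0.4875, 0.2979, 0.0901]
tool_rot: [-0.1, 0.995, 0.001, 0.001]
force: [-0.4, -0.3, -2.2]
finger_gap: 0.252
```

Call:
drive_tool(linear=[[0, 0, 0], [0, 0, 0], [0, 0, 0], [0, 0, 0]], rot=[[0, 0, 0], [0, 0, 0], [0, 0, 0], [0, 0, 0]], hand=[10, 10, 10, 10], force=120)

```text
t: 4.15
tcp_pos: [0.4874, 0.2979, 0.0901]
tool_rot: [-0.1, 0.995, 0.001, 0.001]
force: [-0.1, 0.4, -1.8]
finger_gap: 0.24
```

Run:
```python
from h import *
go([.4877,.2951,.089],101.3)
print(manip.sense()['ft_torque'])
```

```text
t 4.15 tcp [0.4874 0.2979 0.0901] ybear 101.43 gap 0.24 F [-0.1  0.4 -1.8]
 shift now-axes mm [ 0.3 -2.8  1.1] | after-turn axes [ 0.3 -2.8  1.1] | rotvec deg [0.09 0.17 0.13]
[ 0.07562043  0.06640689 -0.0006377 ]
```

Call:
drive_tool(linear=[[0, 0, -12], [0, 0, -25], [0, 0, -30], [0, 0, -30], [0, -15, -25], [0, -25, -4], [0, -28, 0], [0, -30, 0], [0, -30, 0], [0, -30, 0], [0, -30, 0], [0, -30, 0], [0, -25, 0], [0, -20, 0], [0, -10, 0], [0, 0, 0], [0, 0, 0]], rot=[[0, 0, 0], [0, 0, 0], [0, 0, 0], [0, 0, 0], [0, 0, 0], [0, 0, 0], [0, 0, 0], [0, 0, 0], [0, 0, 0], [0, 0, 0], [0, 0, 0], [0, 0, 0], [0, 0, 0], [0, 0, 0], [0, 0, 0], [0, 0, 0], [0, 0, 0]], hand=[10, 10, 10, 10, 10, 10, 10, 10, 10, 10, 10, 10, 10, 10, 10, 10, 10])

```text
t: 5.57
tcp_pos: [0.5387, 0.0184, 0.232]
tool_rot: [-0.101, 0.995, -0.001, 0.001]
force: [0.2, 0.6, -3.3]
finger_gap: 0.238
```

Run:
```python
from h import *
go([.547,.022,.22],101.4)
print(manip.sense()['ft_torque'])
snap('top','t2.png')
snap('scene','s2.png')
q=lambda f,x0,y0,x1,y1: cv2.resize(cv2.imread('pics/'+f)[y0:y1,x0:x1],(400,400),interpolation=2)
cv2.imwrite('pics/c2.png',np.hstack([q('t2.png',230,155,330,255),q('s2.png',225,140,325,240)]))
```

```text
t 5.57 tcp [0.5387 0.0184 0.232 ] ybear 101.61 gap 0.238 F [ 0.2  0.6 -3.3]
 shift now-axes mm [-8.8  1.9 12. ] | after-turn axes [-8.8  1.9 12. ] | rotvec deg [-0.09  0.05  0.21]
[-0.02929917  0.13652286  0.02361343]
```

View pics/c2.png

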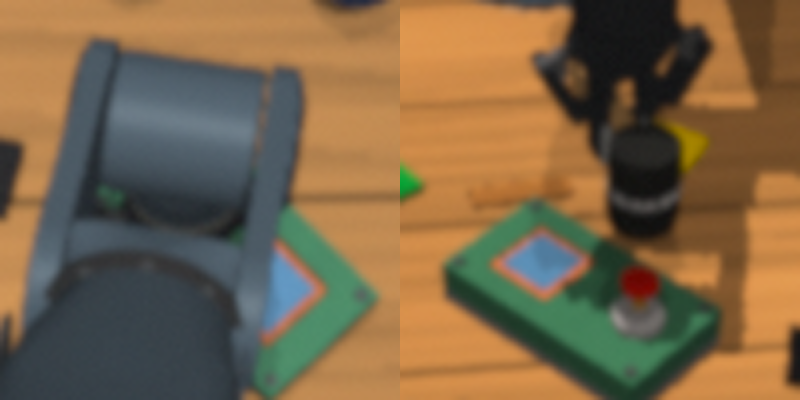

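Run:
```python
from h import *
d=np.array([.98,.198])
for L in (.045,.05,.055):
    h=np.array([.5387,.0184])+L*d; print(L,proj('scene',[[*h,.142],[*h,.212]]).round(1).tolist())
print(proj('scene',[[.5957,.032,.08],[.5957,.032,.084],[.5957,.032,.04]]).round(1).tolist())
from m import hsv,win,cen
S=hsv('s2.png'); b=win(S[...,2]<62,274,170,297,202); ys,xs=np.nonzero(b)
print('black bbox',xs.min(),xs.max(),ys.min(),ys.max(),'cen',cen(b))
```

```text
0.045 [[284.0, 191.6], [284.8, 172.8]]
0.05 [[284.5, 192.7], [285.4, 173.9]]
0.055 [[285.1, 193.8], [285.9, 175.0]]
[[285.4, 209.8], [285.4, 208.8], [284.9, 219.1]]
black bbox 274 294 170 201 cen (array([284.86104784, 183.89066059]), 439)
```

Call:
drive_tool(linear=[[-7.5, 2, 0], [0, 0, 0], [0, 0, 0]], rot=[[0, 0, 0], [0, 0, 0], [0, 0, 0]], hand=[10, 10, 10])

```text
t: 5.92
tcp_pos: [0.545, 0.0267, 0.2318]
tool_rot: [-0.104, 0.995, -0.0, -0.0]
force: [-0.1, 0.5, -3.6]
finger_gap: 0.238
```

Call:
drive_tool(linear=[[0, 0, 15], [0, 0, 22], [0, 0, 22], [0, 0, 3]], rot=[[0, 0, 0], [0, 0, 0], [0, 0, 0], [0, 0, 0]], hand=[10, 10, 10, 10])

```text
t: 6.25
tcp_pos: [0.5477, 0.0303, 0.1708]
tool_rot: [-0.107, 0.994, -0.001, 0.004]
force: [-0.7, -0.2, -3.3]
finger_gap: 0.234
```

Call:
drive_tool(linear=[[0, -4, -15], [0, -4, -20], [0, 0, -10], [0, 0, 0], [0, 0, 0]], rot=[[0, 0, 0], [0, 0, 0], [0, 0, 0], [0, 0, 0], [0, 0, 0]], hand=[10, 10, 10, 10, 10])

```text
t: 6.67
tcp_pos: [0.5476, 0.0257, 0.2158]
tool_rot: [-0.11, 0.994, 0.0, -0.0]
force: [-0.4, -0.1, -3.2]
finger_gap: 0.236
```

Run:
```python
from h import *
go([.5457,.0219,.22],101.4)
from m import hsv,win,cen,tri
S0=snap('scene','s3.png'); S=hsv('s3.png')
r=((S[...,0]<6)|(S[...,0]>172))&(S[...,1]>170)&(S[...,2]>60)
print('red',cen(win(r,270,195,300,228)))
```

```text
t 6.67 tcp [0.5476 0.0257 0.2158] ybear 102.6 gap 0.236 F [-0.4 -0.1 -3.2]
 shift now-axes mm [ 2.7 -3.2 -4.2] | after-turn axes [ 2.6 -3.3 -4.2] | rotvec deg [ 0.05 -0.    1.2 ]
red (array([284.16666667, 213.42592593]), 54)
```

Run:
```python
import cv2,numpy as np
q=lambda f: cv2.resize(cv2.imread('pics/'+f)[160:250,225:325],(400,360),interpolation=2)
cv2.imwrite('pics/c3.png',np.hstack([q('s2.png'),q('s3.png')]))
```

```text
(no output)
```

View pics/c3.png

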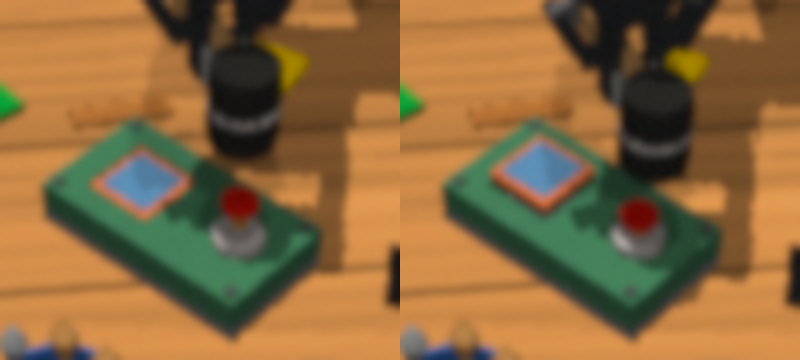

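The left and right frames show the peg cap dropped into its collar (at about (640,215)) and the tile standing proud of the block (540,170). One strike did it. Now I'll return the mallet.

Call:
drive_tool(linear=[[0, 0, -10], [0, 20, 0], [0, 30, 0], [0, 30, 0], [0, 30, 0], [0, 30, 0], [0, 30, 0], [0, 30, 0], [0, 30, 0], [0, 25, 5], [0, 15, 15], [0, 5, 20], [0, 0, 10], [0, 0, 0], [0, 0, 0]], rot=[[0, 0, 1.2], [0, 0, 0], [0, 0, 0], [0, 0, 0], [0, 0, 0], [0, 0, 0], [0, 0, 0], [0, 0, 0], [0, 0, 0], [0, 0, 0], [0, 0, 0], [0, 0, 0], [0, 0, 0], [0, 0, 0], [0, 0, 0]], hand=[10, 10, 10, 10, 10, 10, 10, 10, 10, 10, 10, 10, 10, 10, 10])

```text
t: 7.97
tcp_pos: [0.4921, 0.3096, 0.177]
tool_rot: [-0.092, 0.996, 0.001, -0.001]
force: [-0.3, -0.4, -2.7]
finger_gap: 0.239
```

Run:
```python
from h import *
go([.4874,.2979,.0901],101.4)
snap('scene','s4.png')
cv2.imwrite('pics/c4.png',cv2.resize(cv2.imread('pics/s4.png')[140:230,320:420],(600,540),interpolation=2))
```

```text
t 7.97 tcp [0.4921 0.3096 0.177 ] ybear 100.51 gap 0.239 F [-0.3 -0.4 -2.7]
 shift now-axes mm [  6.5 -10.9  86.9] | after-turn axes [  6.9 -10.6  86.9] | rotvec deg [ 0.12 -0.12 -0.89]
```

View pics/c4.png

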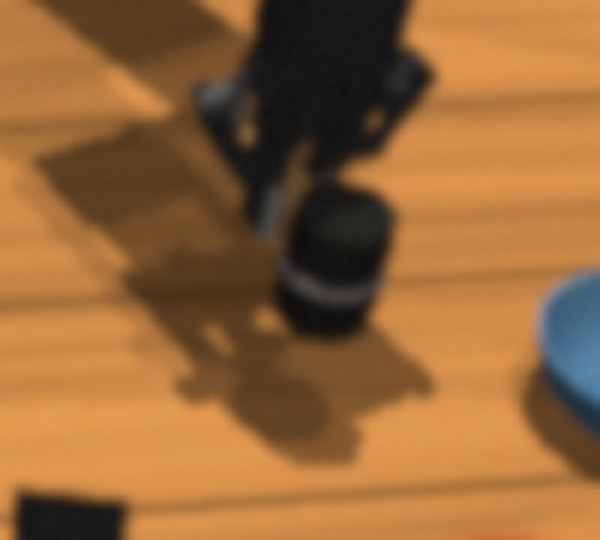

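The mallet hangs upright above its place (head about (335,260)). I'll lower it in steps.

Call:
drive_tool(linear=[[6.5, -10, 8], [0, 0, 15], [0, 0, 18], [0, 0, 18], [0, 0, 10], [0, 0, 0], [0, 0, 0]], rot=[[0, 0, -0.9], [0, 0, 0], [0, 0, 0], [0, 0, 0], [0, 0, 0], [0, 0, 0], [0, 0, 0]], hand=[10, 10, 10, 10, 10, 10, 10])

```text
t: 8.6
tcp_pos: [0.4949, 0.2941, 0.1134]
tool_rot: [-0.095, 0.995, 0.002, 0.006]
force: [0.9, -0.2, -2.5]
finger_gap: 0.238
```

Run:
```python
from h import *
go([.4874,.2979,.0901],101.4)
```

```text
t 8.6 tcp [0.4949 0.2941 0.1134] ybear 100.87 gap 0.238 F [ 0.9 -0.2 -2.5]
 shift now-axes mm [ 6.9  5.1 23.3] | after-turn axes [ 6.6  5.2 23.3] | rotvec deg [ 0.19  0.67 -0.53]
```

Call:
drive_tool(linear=[[6.5, 5, 0], [0, 0, 0], [0, 0, 6], [0, 0, 6], [0, 0, 4], [0, 0, 0], [0, 0, 0]], rot=[[0.2, 0.7, -0.5], [0, 0, 0], [0, 0, 0], [0, 0, 0], [0, 0, 0], [0, 0, 0], [0, 0, 0]], hand=[10, 10, 10, 10, 10, 10, 10])

```text
t: 9.18
tcp_pos: [0.4893, 0.299, 0.1002]
tool_rot: [-0.099, 0.995, 0.001, 0.003]
force: [0.9, -0.5, -3.3]
finger_gap: 0.239
```

Run:
```python
from h import *
go([.4874,.2979,.0901],101.4)
```

```text
t 9.18 tcp [0.4893 0.299  0.1002] ybear 101.41 gap 0.239 F [ 0.9 -0.5 -3.3]
 shift now-axes mm [ 2.1 -0.7 10.1] | after-turn axes [ 2.1 -0.7 10.1] | rotvec deg [0.04 0.35 0.01]
```

Call:
drive_tool(linear=[[2, -0.7, 3], [0, 0, 3], [0, 0, 2], [0, 0, 1], [0, 0, 0], [0, 0, 0]], rot=[[0, 0.35, 0], [0, 0, 0], [0, 0, 0], [0, 0, 0], [0, 0, 0], [0, 0, 0]], hand=[10, 10, 10, 10, 10, 10])

```text
t: 9.68
tcp_pos: [0.4874, 0.2979, 0.0904]
tool_rot: [-0.099, 0.995, 0.0, -0.0]
force: [-0.1, -0.7, -2.0]
finger_gap: 0.238
```

Run:
```python
from h import *
go([.4874,.2979,.0901],101.4)
print(manip.sense()['ft_torque'])
```

```text
t 9.68 tcp [0.4874 0.2979 0.0904] ybear 101.41 gap 0.238 F [-0.1 -0.7 -2. ]
 shift now-axes mm [-0.   0.   0.3] | after-turn axes [-0.   0.   0.3] | rotvec deg [ 0.04 -0.03  0.01]
[-0.04657018  0.14747528 -0.00340106]
```

Call:
drive_tool(linear=[[0, 0, 0.5], [0, 0, 0.3], [0, 0, 0]], rot=[[0, 0, 0], [0, 0, 0], [0, 0, 0]], hand=[10, 10, 10])

```text
t: 9.93
tcp_pos: [0.4874, 0.2979, 0.0904]
tool_rot: [-0.099, 0.995, 0.0, -0.0]
force: [-0.2, -0.1, -2.8]
finger_gap: 0.24
```

Call:
drive_tool(linear=[[0, 0, 1.5], [0, 0, 0], [0, 0, 0]], rot=[[0, 0, 0], [0, 0, 0], [0, 0, 0]], hand=[10, 10, 10])

```text
t: 10.18
tcp_pos: [0.4877, 0.298, 0.0906]
tool_rot: [-0.1, 0.995, 0.001, 0.001]
force: [0.1, 0.3, -2.5]
finger_gap: 0.239
```

It's in contact: a further 1.5 mm commanded down gave no motion. Releasing.

Call:
drive_tool(linear=[[0, 0, 0], [0, 0, 0], [0, 0, 0], [0, 0, 0], [0, 0, 0], [0, 0, 0], [0, 0, -10], [0, 0, -15], [0, 0, -25], [0, 0, -25], [0, 0, 0]], rot=[[0, 0, 0], [0, 0, 0], [0, 0, 0], [0, 0, 0], [0, 0, 0], [0, 0, 0], [0, 0, 0], [0, 0, 0], [0, 0, 0], [0, 0, 0], [0, 0, 0]], hand=[24, 28, 34, 42, 55, 70, 70, 70, 70, 70, 70], force=20)

```text
t: 11.1
tcp_pos: [0.4888, 0.2981, 0.1691]
tool_rot: [-0.099, 0.995, 0.001, 0.001]
force: [1.0, 0.2, 0.1]
finger_gap: 0.82
```

Run:
```python
from h import *
go([.523,-.0365,.16],42.7)
snap('top','t5.png');print([ (round(d['score'],2),np.round(d['at'],1)) for d in cams.spot_point('mallet','top')[:1]])
snap('scene','s5.png')
from m import *
S=hsv('s5.png')
bl=(S[...,0]>95)&(S[...,0]<125)&(S[...,1]>70)
bs,n=cen(win(bl,240,180,275,220)); print('tile scene',bs,n,back('scene',bs,.054))
T=hsv('t5.png'); bl=(T[...,0]>95)&(T[...,0]<125)&(T[...,1]>70)
bt,n=cen(win(bl,275,205,325,250)); print('tile top',bt,n,back('top',bt,.054))
cv2.imwrite('pics/c5.png',cv2.resize(cv2.imread('pics/s5.png')[140:250,230:410],(720,440),interpolation=2))
```

```text
t 11.1 tcp [0.4888 0.2981 0.1691] ybear 101.4 gap 0.82 F [1.  0.2 0.1]
 shift now-axes mm [  32.6 -334.8    8.6] | after-turn axes [-269.1 -201.8    9.1] | rotvec deg [ 0.15  0.12 58.7 ]
[(0.59, array([180.8, 225.1]))]
tile scene [260.13084112 201.80373832] 107 [ 0.52490841 -0.03865849  0.054     ]
tile top [296.81081081 225.75675676] 222 [ 0.52290284 -0.03717384  0.054     ]
```

View pics/c5.png

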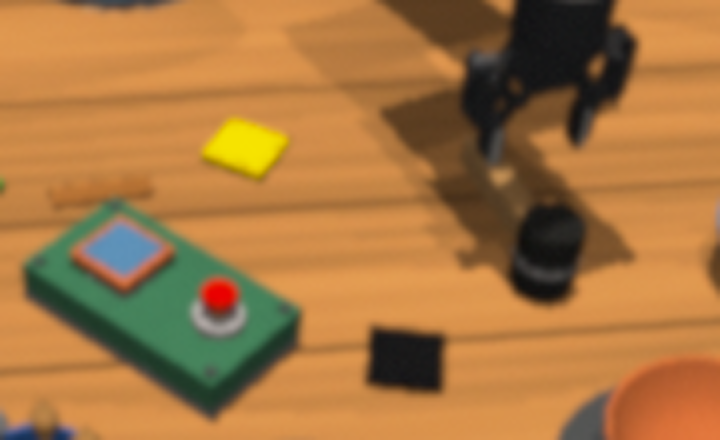

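The mallet stands on its face (545,250) and the tile is raised (122,250). Moving over the tile, with the jaws along the die's short side.

Call:
drive_tool(linear=[[0, 0, -5], [0, 0, 0], [0, 0, 0], [0, 0, 0], [0, 0, 0], [18, -25, 0], [22, -30, 0], [22, -30, 0], [22, -30, 0], [22, -30, 0], [22, -30, 0], [22, -30, 0], [22, -30, 0], [18, -24, 0], [8, -10, 0], [0, 0, 0], [0, 0, 0]], rot=[[0, 0, -6.3], [0, 0, -6.3], [0, 0, -6.3], [0, 0, -6.3], [0, 0, -6.1], [0, 0, 0], [0, 0, 0], [0, 0, 0], [0, 0, 0], [0, 0, 0], [0, 0, 0], [0, 0, 0], [0, 0, 0], [0, 0, 0], [0, 0, 0], [0, 0, 0], [0, 0, 0]], hand=[80, 85, 85, 85, 85, 85, 85, 85, 85, 85, 85, 85, 85, 85, 85, 85, 85])

```text
t: 12.67
tcp_pos: [0.525, -0.0483, 0.1508]
tool_rot: [-0.379, 0.925, 0.006, -0.019]
force: [0.0, 0.7, -0.1]
finger_gap: 0.996
```

Run:
```python
from h import *
go([.5235,-.0378,.145],132.7)
```

```text
t 12.67 tcp [ 0.525  -0.0483  0.1508] ybear 134.54 gap 0.996 F [ 0.   0.7 -0.1]
 shift now-axes mm [-6.5  8.4  5.9] | after-turn axes [-6.   8.8  5.8] | rotvec deg [ 1.49 -1.78  1.87]
```

Call:
drive_tool(linear=[[-6, 8.5, 0], [0, 0, 0], [0, 0, 8], [0, 0, 8], [0, 0, 6], [0, 0, 0], [0, 0, 0]], rot=[[1.5, -1.8, 1.9], [0, 0, 0], [0, 0, 0], [0, 0, 0], [0, 0, 0], [0, 0, 0], [0, 0, 0]], hand=[75, 75, 75, 75, 75, 75, 75])

```text
t: 13.25
tcp_pos: [0.5209, -0.0323, 0.1237]
tool_rot: [-0.367, 0.93, 0.003, -0.003]
force: [0.9, -0.3, 0.1]
finger_gap: 0.879
```

Run:
```python
from h import *
go([.5235,-.0378,.115],132.7)
```

```text
t 13.25 tcp [ 0.5209 -0.0323  0.1237] ybear 133.11 gap 0.879 F [ 0.9 -0.3  0.1]
 shift now-axes mm [ 1.8 -5.9  8.6] | after-turn axes [ 1.8 -5.9  8.7] | rotvec deg [ 0.43 -0.23  0.41]
```

Call:
drive_tool(linear=[[1.8, -5.9, 0], [0, 0, 0], [0, 0, 0]], rot=[[0.4, -0.2, 0.4], [0, 0, 0], [0, 0, 0]], hand=[75, 75, 75])

```text
t: 13.5
tcp_pos: [0.5241, -0.0381, 0.1231]
tool_rot: [-0.364, 0.931, 0.0, -0.0]
force: [-0.4, 0.4, 0.6]
finger_gap: 0.884
```

Run:
```python
from h import *
go([.5235,-.0378,.115],132.7)
snap('scene','s6.png')
cv2.imwrite('pics/c6.png',cv2.resize(cv2.imread('pics/s6.png')[150:250,210:330],(720,600),interpolation=2))
```

```text
t 13.5 tcp [ 0.5241 -0.0381  0.1231] ybear 132.73 gap 0.884 F [-0.4  0.4  0.6]
 shift now-axes mm [0.3 0.7 8.1] | after-turn axes [0.3 0.7 8.1] | rotvec deg [ 0.02 -0.04  0.03]
```

View pics/c6.png

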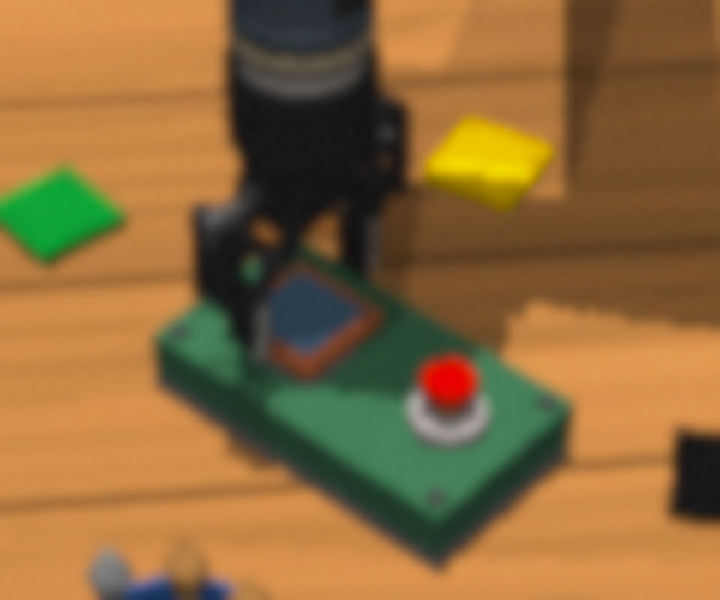

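The jaws straddle the tile (left finger at (250,340), right at (360,260)). Lowering and closing.

Call:
drive_tool(linear=[[0, 0, 4], [0, 0, 3], [0, 0, 1], [0, 0, 0], [0, 0, 0], [0, 0, 0], [0, 0, 0], [0, 0, 0], [0, 0, 0]], rot=[[0, 0, 0], [0, 0, 0], [0, 0, 0], [0, 0, 0], [0, 0, 0], [0, 0, 0], [0, 0, 0], [0, 0, 0], [0, 0, 0]], hand=[75, 75, 75, 75, 50, 50, 50, 50, 50], force=40)

```text
t: 14.3
tcp_pos: [0.5246, -0.0387, 0.1156]
tool_rot: [-0.364, 0.931, -0.001, 0.001]
force: [-0.1, 0.2, -0.5]
finger_gap: 0.687
```

Run:
```python
from h import *
go([.5235,-.0378,.115],132.7)
```

```text
t 14.3 tcp [ 0.5246 -0.0387  0.1156] ybear 132.69 gap 0.687 F [-0.1  0.2 -0.5]
 shift now-axes mm [0.2 1.4 0.6] | after-turn axes [0.2 1.4 0.6] | rotvec deg [-0.1   0.03 -0.01]
```

Call:
drive_tool(linear=[[0, 0, -4], [0, 0, -8], [0, 0, -12], [0, 0, -15], [0, 0, -15], [0, 0, -8], [0, 0, 0], [0, 0, 0]], rot=[[0, 0, 0], [0, 0, 0], [0, 0, 0], [0, 0, 0], [0, 0, 0], [0, 0, 0], [0, 0, 0], [0, 0, 0]], hand=[50, 50, 50, 50, 50, 50, 50, 50], force=60)

```text
t: 14.97
tcp_pos: [0.5237, -0.0383, 0.1818]
tool_rot: [-0.364, 0.931, -0.0, -0.0]
force: [-0.0, 0.7, -0.3]
finger_gap: 0.675
```

Run:
```python
from h import *
from m import *
T=hsv('t0.png')
w=(T[...,1]<70)&(T[...,2]>150); print('white px',cen(win(w,370,180,402,216)))
m=np.load('board_top.npy')
# board sides: board hue/val vs bench by network mask corners, white tile as anchor
wc,n=cen(win(w,370,180,402,216)); print('done',back('top',wc,.025))
b=np.array([[.64,-.229],[.667,-.354],[.422,-.393],[.397,-.271]]);print('board c',b.mean(0))
for d in cams.regions_of('board','top')[:1]: print(d['rect'],d['score'])
u=np.array([np.cos(np.radians(9.5)),np.sin(np.radians(9.5))]); t=b.mean(0)-.055*u;print('target',t)
go([*t,.16],99.5)
im=cv2.resize(cv2.imread('pics/t0.png'),None,fx=4,fy=4,interpolation=2)
f=np.array([-u[1],u[0]]);o=b.mean(0)
P=lambda c,a,bb,z:[[*(c+i*a*u+j*bb*f),z] for i,j in((1,1),(-1,1),(-1,-1),(1,-1))]
for q in (P(o,.12,.06,.015),P(t,.03,.03,.025)): cv2.polylines(im,[np.int32((proj('top',q)+.5)*4)],True,(255,255,0),1)
cv2.imwrite('pics/c7.png',im[172*4:282*4,350*4:435*4])
```

```text
white px (array([385.70758123, 198.89891697]), 277)
done [ 0.60449847 -0.30201044  0.025     ]
board c [ 0.5315  -0.31175]
[363.8, 180.6, 419.9, 269.2] 0.81
target [ 0.47725429 -0.32082762]
t 15.02 tcp [ 0.5237 -0.0384  0.1816] ybear 132.7 gap 0.679 F [-0.  -0.4 -0.9]
 shift now-axes mm [ 225.7 -176.1   21.7] | after-turn axes [  92.5 -270.9   21.6] | rotvec deg [-0.   -0.04 33.2 ]
```

View pics/c7.png

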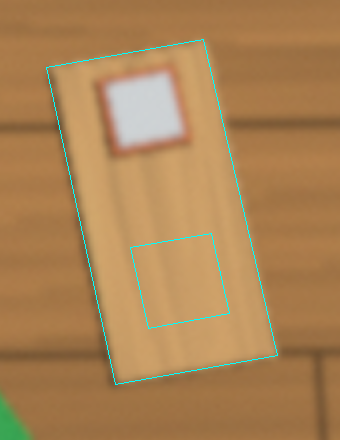

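The overlay fits the board, and the target square is clear of the finished tile and of the edges. Turning and moving across.

Call:
drive_tool(linear=[[0, 0, 0], [0, 0, 0], [0, 0, 0], [0, 0, 0], [0, 0, 0], [5, -15, 0], [8, -24, 0], [9, -27, 0], [9, -27, 0], [9, -27, 0], [9, -27, 0], [9, -27, 0], [9, -27, 0], [9, -27, 0], [8, -24, 0], [6, -12, 0], [0, 0, 0], [0, 0, 0]], rot=[[0, 0, 5], [0, 0, 7], [0, 0, 7], [0, 0, 7], [0, 0, 7], [0, 0, 0], [0, 0, 0], [0, 0, 0], [0, 0, 0], [0, 0, 0], [0, 0, 0], [0, 0, 0], [0, 0, 0], [0, 0, 0], [0, 0, 0], [0, 0, 0], [0, 0, 0], [0, 0, 0]], hand=[50, 50, 50, 50, 50, 50, 50, 50, 50, 50, 50, 50, 50, 50, 50, 50, 50, 50])

```text
t: 16.52
tcp_pos: [0.4651, -0.3208, 0.1642]
tool_rot: [-0.075, 0.997, 0.008, -0.012]
force: [-0.6, 0.5, -1.7]
finger_gap: 0.677
```

Run:
```python
from h import *
go([.4773,-.3208,.12],99.5)
```

```text
t 16.52 tcp [ 0.4651 -0.3208  0.1642] ybear 98.64 gap 0.677 F [-0.6  0.5 -1.7]
 shift now-axes mm [-13.1  -2.6  43.9] | after-turn axes [-12.1  -2.   44.2] | rotvec deg [ 1.05 -1.31 -0.84]
```

Call:
drive_tool(linear=[[-12, -2, 8], [0, 0, 12], [0, 0, 12], [0, 0, 6], [0, 0, 0], [0, 0, 0]], rot=[[1.05, -1.3, -0.85], [0, 0, 0], [0, 0, 0], [0, 0, 0], [0, 0, 0], [0, 0, 0]], hand=[50, 50, 50, 50, 50, 50])

```text
t: 17.02
tcp_pos: [0.4759, -0.3112, 0.1216]
tool_rot: [-0.086, 0.996, 0.005, -0.004]
force: [0.0, 0.3, -1.1]
finger_gap: 0.68
```

Run:
```python
from h import *
go([.4773,-.3208,.0866],99.5)
```

```text
t 17.02 tcp [ 0.4759 -0.3112  0.1216] ybear 99.86 gap 0.68 F [ 0.   0.3 -1.1]
 shift now-axes mm [  0.  -10.1  34.9] | after-turn axes [ 0.2 -9.7 35. ] | rotvec deg [ 0.59 -0.37  0.36]
```

Call:
drive_tool(linear=[[0, -10, 0], [0, 0, 0], [0, 0, 8], [0, 0, 8], [0, 0, 4], [0, 0, 0], [0, 0, 0]], rot=[[0.6, -0.4, 0.4], [0, 0, 0], [0, 0, 0], [0, 0, 0], [0, 0, 0], [0, 0, 0], [0, 0, 0]], hand=[50, 50, 50, 50, 50, 50, 50])

```text
t: 17.6
tcp_pos: [0.4782, -0.3217, 0.1007]
tool_rot: [-0.082, 0.997, -0.001, 0.001]
force: [0.0, -0.2, -1.4]
finger_gap: 0.68
```

Run:
```python
from h import *
go([.4773,-.3208,.0866],99.5)
```

```text
t 17.6 tcp [ 0.4782 -0.3217  0.1007] ybear 99.46 gap 0.68 F [ 0.  -0.2 -1.4]
 shift now-axes mm [ 0.8  1.  14.1] | after-turn axes [ 0.7  1.  14.1] | rotvec deg [-0.14  0.11 -0.04]
```

Call:
drive_tool(linear=[[0, 0, 4], [0, 0, 4], [0, 0, 2], [0, 0, 1], [0, 0, 0], [0, 0, 0]], rot=[[-0.1, 0.1, 0], [0, 0, 0], [0, 0, 0], [0, 0, 0], [0, 0, 0], [0, 0, 0]], hand=[50, 50, 50, 50, 50, 50])

```text
t: 18.1
tcp_pos: [0.4781, -0.3217, 0.0884]
tool_rot: [-0.082, 0.997, -0.0, -0.0]
force: [-0.6, -0.2, -1.2]
finger_gap: 0.678
```

Call:
drive_tool(linear=[[0, 0, 1], [0, 0, 0], [0, 0, 0]], rot=[[0, 0, 0], [0, 0, 0], [0, 0, 0]], hand=[50, 50, 50])

```text
t: 18.35
tcp_pos: [0.4783, -0.3218, 0.0876]
tool_rot: [-0.082, 0.997, -0.0, 0.0]
force: [-0.0, 0.6, -0.4]
finger_gap: 0.674
```

Call:
drive_tool(linear=[[0, 0, 1], [0, 0, 0]], rot=[[0, 0, 0], [0, 0, 0]], hand=[50, 50])

```text
t: 18.52
tcp_pos: [0.4785, -0.3219, 0.0869]
tool_rot: [-0.082, 0.997, -0.001, 0.0]
force: [-0.1, 0.5, -0.9]
finger_gap: 0.679
```

Call:
drive_tool(linear=[[0, 0, 1], [0, 0, 0]], rot=[[0, 0, 0], [0, 0, 0]], hand=[50, 50])

```text
t: 18.68
tcp_pos: [0.4786, -0.322, 0.0871]
tool_rot: [-0.082, 0.997, -0.001, 0.001]
force: [0.0, 0.3, -1.4]
finger_gap: 0.676
```

It's seated: the height stalls at the expected 0.087. Releasing and retreating.

Call:
drive_tool(linear=[[0, 0, 0], [0, 0, 0], [0, 0, 0], [0, 0, 0], [0, 0, 0], [0, 0, -5], [0, 0, -15], [0, 0, -30], [0, 0, -35], [0, 0, -35], [30, 0, -20], [35, 0, 0], [35, 0, 0], [20, 0, 0], [0, 0, 0]], rot=[[0, 0, 0], [0, 0, 0], [0, 0, 0], [0, 0, 0], [0, 0, 0], [0, 0, 0], [0, 0, 0], [0, 0, 0], [0, 0, 0], [0, 0, 0], [0, 0, 0], [0, 0, 0], [0, 0, 0], [0, 0, 0], [0, 0, 0]], hand=[62, 66, 72, 78, 80, 80, 80, 80, 80, 80, 80, 80, 80, 80, 80], force=20)

```text
t: 19.93
tcp_pos: [0.3585, -0.3428, 0.2364]
tool_rot: [-0.085, 0.996, -0.004, 0.002]
force: [-0.9, -0.1, -0.6]
finger_gap: 0.937
```

Run:
```python
from h import *
s=manip.sense(); print(s['t'],s['tcp_pos'],s['finger_gap'])
snap('scene','s9.png');snap('top','t9.png')
from m import *
S=hsv('s9.png'); bl=(S[...,0]>95)&(S[...,0]<125)&(S[...,1]>70)
bs,n=cen(win(bl,150,180,210,232)); print('tile scene',bs,n,back('scene',bs,.025))
q=lambda f,x0,y0,x1,y1:cv2.resize(cv2.imread('pics/'+f)[y0:y1,x0:x1],None,fx=2.8,fy=2.8,interpolation=2)
cv2.imwrite('pics/c9.png',np.vstack([q('s9.png',140,160,400,250),q('t9.png',160,170,420,290)]))
```

```text
19.9333 [ 0.35852068 -0.34276123  0.23644223] 0.9369471576378872
tile scene [171.98 204.66] 100 [ 0.47977553 -0.32188417  0.025     ]
```

View pics/c9.png

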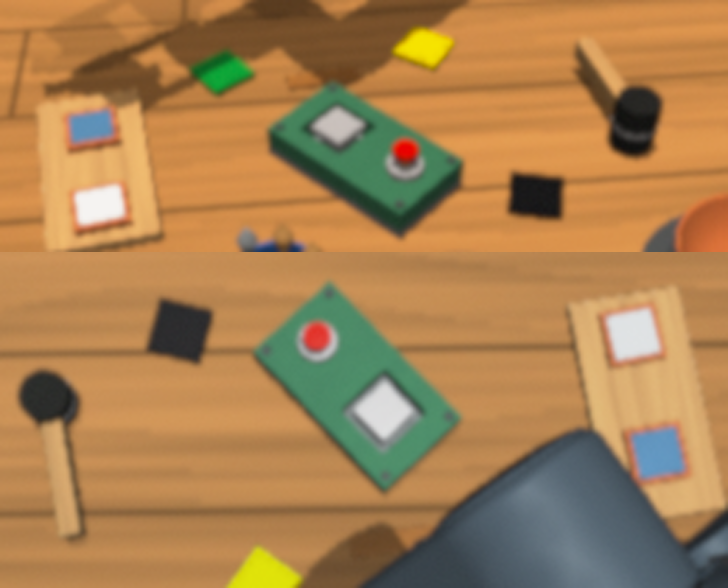

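The scene shows the blue tile flat on the board beside the white one, the peg down, and the mallet standing in its old place. Handing in.

```bash
python3 -c "
from station import order
print(order.sign_off())"
```

```text
the job is handed in; nothing more can be done
None
```

The job is done and handed in at about 20 s of the 58 s allowed.

- **Strike:** I gripped the mallet by its handle and struck the peg once, with rows set for about 0.26 m/s. The peg snapped home and the tile rose about 14 mm.
- **Mallet:** It stands on its face with the gripper back within about 1 mm of where it picked the mallet up.
- **Tile:** It lies glazed side up on the free half of the board, at about (0.479, -0.322). That is within about 2 mm of my target, clear of the finished tile and the board edges.

The last pictures show the peg still down, the mallet upright and the tile flat on the board. I saw nothing else disturbed, though the arm hides part of the top view.

- **Strike force:** The force read at the end of the strike was no more than the mallet's weight, so I confirmed the snap from pictures alone. I did not log the peak force or the actual speed at impact.
- **Strike offset:** The tool drifted about 8 mm sideways during the strike, which still left the mallet head over the peg cap.
- **Contact readings:** The force readings did not clearly show contact when I set the mallet and the tile down. I judged both from the height no longer dropping.

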